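Reassemble two washed feeders in their stands

ROBOT

A 7-joint arm with a two-finger parallel gripper is mounted at the origin on the work surface. World frame = base frame: x ahead of the robot, y to its left, z up, the work surface at z = 0. Lengths are in m, angles in rad, forces in N, time in s.
With the tool pointing down it reaches from about 0.4 to 0.875 m from the base axis. Payload 6.5 kg.
Tool frame: the origin (TCP) lies on the centre line of the jaws, within the pads' length; the fingertips stand 11 mm ahead of it and the grasp point (between the pads) lies 8 mm behind it; z points along the fingers, y is the direction in which the jaws open and shut (so a half turn about z gives the same grasp; the last joint's range is limited). The gripper opens to 85 mm and grips with 20 to 120 N. Pads are 22 mm wide; open, the fingers measure 114 mm over their backs; the gripper's body (76 mm by 85 mm) begins 54 mm behind the grasp point. The pads swing forward as they close: fully open they stand 13 mm farther back than shut.
Start: joints at [-1.374, 0.536, -0.004, 1.538, 0.003, 1.067, -0.071], TCP at [0.169, 0.628, 0.242] pointing down, gripper open.
Joint ranges: [-2.7, 2.7], [-0.37, 2.16], [-1.27, 1.26], [0.24, 2.4], [-1.31, 4.45], [0.19, 1.91], [-2.76, 2.76]. Speed limits (rad/s): [2.39, 2.39, 3.14, 3.14, 3.14, 3.14, 3.14].

INTERFACE

Orientations are given as a unit quaternion [w, x, y, z].
In Python, from plant import env gives the robot as it stands. The module is installed in compiled form; this text tells all that it offers.
- The arm moves only by the tool carry_out, never from a script. Its argument "moves" is a list of rows, each an object of numbers: "claw": the finger opening in mm, from 0 to 85.4; "tx", "ty", "tz": the shift along the tool's x, y, z in mm; "ax", "ay", "az": the turn, a rotation vector about the tool's x, y, z in degrees. A call has 1 to 8 rows; each row is the pose to reach, as a shift and turn from the pose commanded when the call began, along the tool's axes at that moment; what a row does not reach only later rows make up. A row lasts 1/8 s, in which the tool goes at most 62.5 mm and 10.7 degrees, less where a joint would pass 70% of its speed; a pose out of reach is approached as far as the arm can. A call with a gripper value outside its range is refused whole. The fingers move at their own pace and stop on an object; "squeeze" is the grip in N (left out, the last holds). Time passes only in rows, so rows that repeat a pose let the fingers close. It gives the time, the measured TCP pose, the force and the opening at its end, in the units of the state.
- env.read_state(): the state, without advancing time (a new reading comes with each control period).
- env.read_camera(name): name is "scene" or "top" or "wrist"; returns a dict with "image" (384x512x3 uint8, blue, green, red), "K" (3x3 intrinsics, pixels), "T" (4x4, takes a point from camera to world coordinates). Camera axes: x right, y up, looking along -z (the intrinsics and any distortion apply to the point x, -y, -z); pixel columns grow to the right and rows downward; lengths in m; the calibration is good to about 2 mm. A picture is of the moment at which its call begins. There is no depth.
- env.finish_job(): hands the job in, once; it reports no verdict.
Trained networks look in a picture, given as the dict that the camera call returned (one of the last four; its "shot" number tells which), for a name from the list of things; names that differ only in an ending like _2 or _b are one class to them, and where a whole thing is asked for, a point or a joint stands for the part that bears it (a point fixed in the world has none). Each returns a list of dicts, best first, with "conf" (0 to 1); they miss things now and then, are a little off and sometimes report something else, mostly with a low value. They report only what shows in the picture. A call takes as long as a camera call.
- env.trace(name, picture): "mask" (384x512 bool, what is visible of it) and "bbox" ([left, top, right, bottom] in pixels, round what is visible of it).
- env.spot_point(name, picture): "xy" ([column, row] in pixels: a listed point, or the origin of a listed thing).
The state is a dict: "t": time; "q": joint angles; "joint_velocities": joint speeds; "joint_torque": joint torques, N m; "ee_pos": TCP position; "orientation": TCP orientation; "contact_force": force on the tool from outside, world axes, zero at the start; "wrist_torque": the same for the moment, N m; "finger_gap": opening from 0.0 (shut) to 1.0 (fully open).
Only numpy, scipy, OpenCV 4.12 (cv2) and the standard library are available. Lean on these libraries where they do the work, as an engineer would, in place of code of your own. Each camera call takes 0.05 s, during which the arm holds its last target.

TASK

The two stainless feeders have come back from the cage washer in pieces: build each one up in its own stand, jar first. Set the big jar in the big stand, then the stemmed follower disc flat on the bottom inside it, then the big lid on top; set the small jar in the small stand, then the small lid on it (the small feeder has no follower). Seat every part fully home and leave the water bottle, the amber shelter and the timer standing where they are.

Things in the scene. Friction and masses are not known exactly. Their poses are not given: they have to be found in the camera images.
- big_stand: Fixed steel stand of the big jar: square base plate 120 x 120 x 5 mm with an upright ring in its middle, inside diameter 68 mm up to 12 mm above the deck, then flaring to 80 mm at its top, 20 mm above the deck; ring wall 3 mm. Origin: underside of the plate, on the ring's axis, at deck level; z up. Jar home: its underside 5 mm above this origin.
- small_stand: Fixed steel stand of the small jar, same form: base plate 96 x 96 x 5 mm; ring inside diameter 52 mm up to 12 mm above the deck, then flaring to 63 mm at its top, 18 mm above the deck; ring wall 3 mm. Origin: underside of the plate, on the ring's axis; z up. Jar home: its underside 5 mm above this origin.
- big_jar: Loose bare-steel straight-sided open round jar, outside diameter 62 mm, 50 mm high, wall 2.5 mm (inside diameter 57 mm), floor 3 mm thick. 0.12 to 0.21 kg. Stands upright, open end up. Origin: centre of its underside; z up along its axis. Grip it across its outside, 20 mm or more above its underside so that the fingers clear the stand's ring.
- small_jar: Loose bare-steel open round jar like the big one: outside diameter 46 mm, 40 mm high, wall 2.5 mm, floor 3 mm. 0.07 to 0.12 kg. Stands upright, open end up. Origin: centre of its underside; z up. Grip it across its outside, 17 mm or more above its underside.
- follower: Loose steel follower, like a small plunger: openwork disc (rings, eight spokes) 48 mm across, 5 mm thick, chamfered below; upright stem 12 mm in diameter from its centre to 62 mm above the disc's underside. 0.06-0.11 kg. Stands stem up. Origin: centre of the disc's underside; z along the stem. Home: origin 3 mm above the big jar's; stem top then 15 mm above the jar's rim. Grip the stem's top.
- big_lid: Loose steel lid of the big jar, collar up: flared skirt, inside 76 mm at its lower edge, 66 mm under the flat top (81 mm over all); flat top 9 to 11.5 mm up; collar, outside 38 mm, round a 32 mm opening, top 28 mm up. 0.1-0.17 kg. Origin: on the axis at the skirt's lower edge; z up. Grip across the collar. Home: flat top on the rim, origin 41 mm above the jar's, stem inside the collar.
- small_lid: Loose steel lid of the small jar, collar up: flared skirt, inside 59 mm at its lower edge, 50 mm under the flat top (64 mm over all); flat top 8 to 10.5 mm up; collar, outside 26 mm, round a 20 mm opening, top 26 mm up. 0.07-0.12 kg. Origin: on the axis at the skirt's lower edge; z up. Grip across the collar. Home: flat top on the rim, origin 32 mm above the jar's.
- water_bottle: Bystander, loose: clear square water bottle, 62 x 62 mm, 112 mm high with its round dark steel cap, standing. Origin: centre of its underside. To be left where it is.
- shelter: Bystander, loose: amber plastic shelter, an upturned channel 100 mm long (its x), 66 mm wide (its y), 52 mm high. Origin: centre of its footprint at deck level. To be left where it is.
- timer: Bystander, loose: flat white timer, 64 x 64 x 18 mm, with a grey-green display. Origin: centre of its underside. To be left where it is.

How it is judged:
By the outcome, as a careful person would: the job done as asked, in the order asked, and still so for the second after the job is handed in, with the robot touching nothing.
It also fails if it takes over 136 s, if anything falls off the work surface, if the arm or the gripper's body presses on something with over 40 N, if the wrist force passes 120 N, or if a joint passes its speed limit or range.

## Working session

There is one attempt and no reset: what is moved stays moved. The work goes in short steps, Python scripts to look and compute and a tool call to move; the robot and the scene stay as the last step left them, time stands still between calls to the robot, and variables do not carry over. Pictures are saved under pics/ and viewed, and the job is handed in when it is done.

Besides the shell and the picture viewer there is one more tool, called after ">>>" as name(argument=value, ...) on one line, values as JSON. carry_out: Moves the arm, as the interface text tells. Its arguments: {"type":"object","properties":{"moves":{"type":"array","items":{"type":"object","properties":{"claw":{"type":"number"},"tx":{"type":"number"},"ty":{"type":"number"},"tz":{"type":"number"},"ax":{"type":"number"},"ay":{"type":"number"},"az":{"type":"number"}}}},"squeeze":{"type":"number"}},"required":["moves"]}

```bash
mkdir -p pics
python3 - <<'E'
from plant import env
import cv2,numpy as np
s=env.read_state();print(s)
for n in("scene","top","wrist"):
    p=env.read_camera(n);cv2.imwrite(f"pics/a_{n}.png",p["image"]);print(n,p["K"].tolist(),np.round(p["T"],4).tolist(),[k for k in p])
E
```

```text
{'t': 0.0, 'q': array([-1.37420653,  0.53719844, -0.00442941,  1.53888223,  0.00260403,
        1.06732282, -0.07121223]), 'joint_velocities': array([ 0.00057771, -0.00021504,  0.00119899,  0.00196044, -0.00118774,
        0.00048713,  0.00019762]), 'joint_torque': array([-2.92696468e-04, -5.83426917e+01,  1.04856793e+00, -2.59088266e+01,
        1.22797876e-02,  9.74266848e-03,  3.32006486e-06]), 'ee_pos': array([0.16871467, 0.62707017, 0.24138872]), 'orientation': array([-4.82879756e-05,  1.30990445e-01,  9.91383220e-01, -9.01278973e-04]), 'contact_force': array([-0.33954625,  0.44414887,  0.80460145]), 'wrist_torque': array([-0.01472557,  0.04889469, -0.0011918 ]), 'finger_gap': 0.9971550882617856}
scene [[349.33935867253825, 0.0, 257.9973850387217], [0.0, 349.33935867253825, 188.57124679799537], [0.0, 0.0, 1.0]] [[0.3514, -0.643, 0.6805, 1.1659], [0.9362, 0.2434, -0.2535, -0.2265], [-0.0026, 0.7261, 0.6875, 0.6735], [0.0, 0.0, 0.0, 1.0]] ['image', 'K', 'T', 'shot']
top [[372.1212564705489, 0.0, 256.8739945797809], [0.0, 372.1212564705489, 187.68008305153307], [0.0, 0.0, 1.0]] [[0.0131, 0.9933, -0.1151, 0.4042], [-0.9999, 0.0119, -0.0111, -0.0083], [-0.0096, 0.1152, 0.9933, 1.0793], [0.0, 0.0, 0.0, 1.0]] ['image', 'K', 'T', 'shot']
wrist [[335.82233759849305, 0.0, 251.92604887521676], [0.0, 335.82233759849305, 187.47551255204388], [0.0, 0.0, 1.0]] [[0.2587, -0.9196, -0.2956, 0.0919], [0.966, 0.2458, 0.0808, 0.6483], [-0.0016, -0.3065, 0.9519, 0.372], [0.0, 0.0, 0.0, 1.0]] ['image', 'K', 'T', 'shot']
```

View pics/a_top.png

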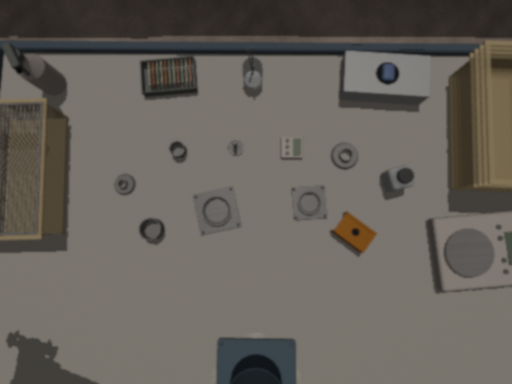

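View pics/a_scene.png

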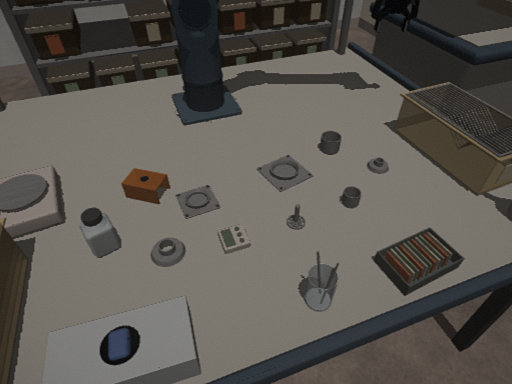

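```bash
cat > h.py <<'E'
import numpy as np,cv2
from plant import env
NM=["big_stand","small_stand","big_jar","small_jar","follower","big_lid","small_lid","water_bottle","shelter","timer"]
def ray(p,xy):
    K,T=p["K"],p["T"]
    d=np.array([(xy[0]-K[0,2])/K[0,0],-(xy[1]-K[1,2])/K[1,1],-1.0])
    return T[:3,3],T[:3,:3]@d
def back(p,xy,z):
    o,d=ray(p,xy);return o+d*(z-o[2])/d[2]
def proj(p,X):
    T=p["T"];c=(np.asarray(X)-T[:3,3])@T[:3,:3]
    return np.array([p["K"][0,2]+p["K"][0,0]*c[...,0]/-c[...,2],p["K"][1,2]-p["K"][1,1]*c[...,1]/-c[...,2]]).T
E
python3 - <<'E'
from h import *
for n in("top","scene"):
    p=env.read_camera(n)
    for m in NM:
        s=env.spot_point(m,p)[:2]; t=env.trace(m,p)[:2]
        print(n,m,[(round(a["conf"],2),np.round(a["xy"],1).tolist(),np.round(back(p,a["xy"],0)[:2],4).tolist()) for a in s],[(round(a["conf"],2),list(a["bbox"])) for a in t])
E
```

```text
top big_stand [(0.63, [217.0, 209.0], [0.4655, 0.1187])] [(0.86, [191.6, 187.8, 239.3, 236.8])]
top small_stand [(0.66, [311.2, 200.6], [0.4933, -0.1545])] [(0.9, [292.6, 183.4, 327.6, 219.1])]
top big_jar [(0.56, [155.5, 227.5], [0.4098, 0.2954])] [(0.78, [137.9, 216.3, 167.3, 240.8])]
top small_jar [(0.7, [178.2, 151.0], [0.6357, 0.238]), (0.34, [155.8, 229.3], [0.4046, 0.2943])] [(0.49, [168.9, 138.9, 186.1, 155.1])]
top follower [(0.64, [236.3, 145.8], [0.6533, 0.0663])] [(0.47, [227.5, 138.4, 245.2, 154.4])]
top big_lid [(0.76, [345.7, 157.8], [0.6208, -0.2563]), (0.61, [217.4, 210.2], [0.462, 0.1174])] [(0.59, [331.8, 140.8, 357.6, 168.4])]
top small_lid [(0.74, [126.4, 182.2], [0.5408, 0.3869])] [(0.73, [114.9, 173.9, 136.3, 192.9]), (0.52, [292.6, 184.7, 326.8, 219.6])]
top water_bottle [(0.68, [392.6, 181.9], [0.5509, -0.3917])] [(0.74, [380.7, 167.0, 415.0, 193.3])]
top shelter [(0.93, [351.1, 230.6], [0.4083, -0.2687]), (0.28, [288.7, 149.3], [0.6444, -0.0887])] [(0.79, [327.5, 212.5, 376.5, 252.4])]
top timer [(0.57, [289.7, 150.2], [0.6417, -0.0917])] [(0.76, [278.8, 137
[... 487 characters left out ...]
])] [(0.54, [339.9, 185.2, 362.0, 210.6])]
scene follower [(0.66, [296.8, 220.9], [0.6468, 0.0723])] [(0.78, [285.4, 205.2, 305.3, 230.2])]
scene big_lid [(0.73, [167.7, 257.9], [0.6442, -0.2563])] [(0.62, [150.4, 239.7, 181.7, 266.7])]
scene small_lid [(0.83, [374.9, 167.9], [0.5389, 0.38])] [(0.71, [365.4, 159.7, 386.1, 175.2]), (0.39, [319.1, 132.1, 343.1, 153.3])]
scene water_bottle [(0.92, [104.7, 244.8], [0.5529, -0.3913])] [(0.92, [78.2, 208.5, 119.0, 256.0])]
scene shelter [(0.67, [149.6, 193.4], [0.4114, -0.2655])] [(0.81, [122.6, 167.9, 169.6, 203.4])]
scene timer [(0.87, [232.2, 238.9], [0.6439, -0.0995])] [(0.92, [217.1, 226.8, 252.6, 253.8]), (0.47, [79.6, 209.3, 121.3, 257.0])]
```

```bash
cat >> h.py <<'E'
from scipy.spatial.transform import Rotation as Ro
def plan(x,y,z,az=90):
    """shift (mm) and turn (deg) to bring TCP to x,y,z, tool down, tool y at azimuth az"""
    s=env.read_state();q=s["orientation"];R=Ro.from_quat([q[1],q[2],q[3],q[0]])
    a=np.deg2rad(az);ty=np.array([np.cos(a),np.sin(a),0]);tz=np.array([0,0,-1.])
    G=Ro.from_matrix(np.array([np.cross(ty,tz),ty,tz]).T)
    d=R.inv().apply(np.array([x,y,z])-s["ee_pos"])*1000
    print("t",round(s["t"],2),"at",np.round(s["ee_pos"],4),"shift",np.round(d,1),"turn",np.round((R.inv()*G).as_rotvec(degrees=True),1),"F",np.round(s["contact_force"],1),"gap",round(s["finger_gap"]*85.4,1))
E
python3 -c "
from h import *
plan(.411,.30,.2)"
```

```text
t 2.25 at [0.1689 0.6277 0.2423] shift [-318.9 -253.5   42.3] turn [  0.    0.  -15.1] F [-0.3  0.6 -0.8] gap 85.2
```

View pics/a_wrist.png

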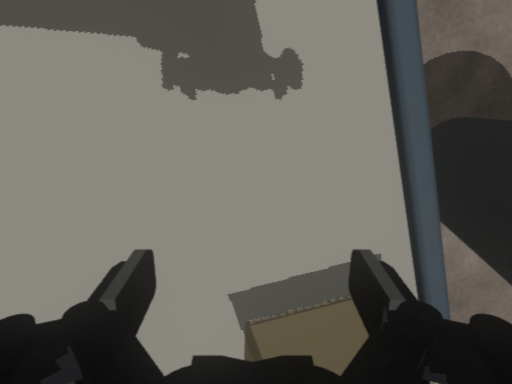

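The wrist view shows open fingers at the bottom (tips near (140,252) and (365,252)), with bare table ahead. Next I move over the big jar.

>>> carry_out(moves=[{"tx":-40,"ty":-32,"tz":5,"az":-2},{"tx":-80,"ty":-64,"tz":10,"az":-4},{"tx":-120,"ty":-95,"tz":16,"az":-6},{"tx":-160,"ty":-127,"tz":21,"az":-8},{"tx":-200,"ty":-159,"tz":26,"az":-10},{"tx":-240,"ty":-190,"tz":32,"az":-12},{"tx":-280,"ty":-222,"tz":37,"az":-14},{"tx":-319,"ty":-253.5,"tz":42,"az":-15}])

```text
invalid input at $.moves[0]: expected keys claw, tx, ty, tz, ax, ay, az
```

```bash
cat >> h.py <<'E'
def look(names,tag,z=0):
    p=env.read_camera("wrist");im=p["image"].copy()
    for m in names:
        for a in env.spot_point(m,p)[:2]:
            print(m,"spot",round(a["conf"],2),np.round(a["xy"],1),np.round(back(p,a["xy"],z),4));cv2.circle(im,tuple(int(v) for v in a["xy"]),3,(0,0,255),-1)
        for a in env.trace(m,p)[:1]:
            print("  mask",round(a["conf"],2),np.round(a["bbox"],1))
            c,_=cv2.findContours(a["mask"].astype(np.uint8),0,1);cv2.drawContours(im,c,-1,(0,255,0),1)
    cv2.imwrite(f"pics/{tag}.png",im);return p
E
python3 -c "
from h import *
look(['big_jar','big_stand'],'b1')
plan(.411,.30,.2)"
```

```text
t 2.5 at [0.1688 0.6277 0.2423] shift [-319.  -253.5   42.3] turn [ -0.    0.  -15.1] F [0.8 0.8 0.6] gap 85.6
```

View pics/b1.png

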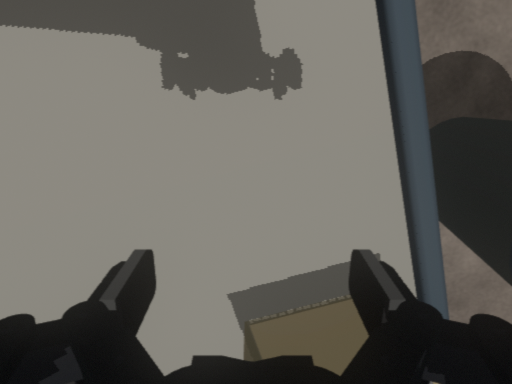

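All seven keys are required in each row, so the move was refused. The picture is unchanged.

>>> carry_out(moves=[{"claw":85,"tx":-40,"ty":-32,"tz":5,"ax":0,"ay":0,"az":-2},{"claw":85,"tx":-80,"ty":-64,"tz":10,"ax":0,"ay":0,"az":-4},{"claw":85,"tx":-120,"ty":-95,"tz":16,"ax":0,"ay":0,"az":-6},{"claw":85,"tx":-160,"ty":-127,"tz":21,"ax":0,"ay":0,"az":-8},{"claw":85,"tx":-200,"ty":-159,"tz":26,"ax":0,"ay":0,"az":-10},{"claw":85,"tx":-250,"ty":-198,"tz":32,"ax":0,"ay":0,"az":-12},{"claw":85,"tx":-295,"ty":-234,"tz":37,"ax":0,"ay":0,"az":-14},{"claw":85,"tx":-319,"ty":-253.5,"tz":42,"ax":0,"ay":0,"az":-15}])

```text
t: 3.5
ee_pos: [0.4131, 0.2968, 0.2004]
orientation: [0.0, 0.002, 1.0, -0.0]
contact_force: [-0.2, -0.2, 0.2]
finger_gap: 0.994
```

```bash
python3 -c "
from h import *
look(['big_jar','big_stand'],'b2')
plan(.411,.30,.2)"
```

```text
mask 0.96 [219.  126.2 285.2 201.4]
big_stand spot 0.85 [ 86.3 206. ] [0.4603 0.1224 0.    ]
  mask 0.91 [  8.5 137.5 157.5 264.4]
t 3.75 at [0.4106 0.3011 0.2005] shift [-0.4 -1.1  0.5] turn [ 0. -0. -0.] F [ 0.3  0.7 -0.7] gap 85.0
```

View pics/b2.png

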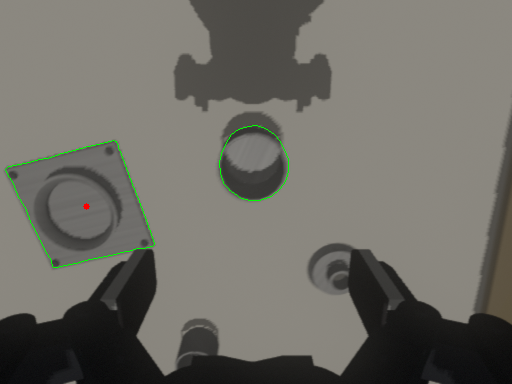

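The wrist view shows the big jar's outline centred at (254,163) and the big stand at (86,206). The small lid is at (335,270) and the small jar at (198,345). I'll fit model silhouettes to the masks.

```bash
cat >> h.py <<'E'
from scipy.optimize import minimize
th=np.linspace(0,2*np.pi,60,endpoint=False)
C=lambda r,z:np.c_[r*np.cos(th),r*np.sin(th),0*th+z]
Q=lambda h:np.array([[h,h,0],[h,-h,0],[-h,-h,0],[-h,h,0]])
MOD={"big_jar":[[C(.031,0),C(.031,.05)]],"small_jar":[[C(.023,0),C(.023,.04)]],
"follower":[[C(.024,0),C(.024,.005)],[C(.006,.005),C(.006,.062)]],
"big_lid":[[C(.0405,0),C(.0355,.0115)],[C(.019,.0115),C(.019,.028)]],
"small_lid":[[C(.032,0),C(.0275,.0105)],[C(.013,.0105),C(.013,.026)]],
"big_stand":[[Q(.06),Q(.06)+[0,0,.005]],[C(.037,.005),C(.043,.02)]],"small_stand":[[Q(.048),Q(.048)+[0,0,.005]],[C(.029,.005),C(.0345,.018)]]}
def fit(name,p,z=0,a0=None,show=None):
    r=env.trace(name,p)
    if not r: print(name,"no mask");return
    if a0 is not None:
        r=sorted(r,key=lambda a:np.hypot(*(np.array([(a["bbox"][0]+a["bbox"][2])/2,(a["bbox"][1]+a["bbox"][3])/2])-proj(p,[*a0,z]))))
    M=r[0]["mask"];yy,xx=np.nonzero(M);S=4
    M4=cv2.resize(M.astype(np.uint8),None,fx=S,fy=S,interpolation=0)>0
    def ren(v):
        im=np.zeros(M4.shape,np.uint8);c,s=np.cos(v[2]),np.sin(v[2])
        for part in MOD[name]:
            X=np.vstack(part)@np.array([[c,s,0],[-s,c,0],[0,0,1]])+[v[0],v[1],z]
            u=((proj(p,X)+.5)*S).astype(np.float32);cv2.fillConvexPoly(im,cv2.convexHull(u).astype(np.int32),1)
        return im>0
    cost=lambda v:1-(ren(v)&M4).sum()/max(1,(ren(v)|M4).sum())
    g=back(p,(xx.mean(),yy.mean()),z+.012)[:2]
    best=None
    for y0 in ([.1,.5,.9,1.3] if "stand" in name else [0]):
        o=minimize(cost,[*g,y0],method="Nelder-Mead",options=dict(initial_simplex=[[*g,y0],[g[0]+.01,g[1],y0],[g[0],g[1]+.01,y0],[*g,y0+.25]],xatol=1e-5,fatol=1e-5,maxiter=200))
        if best is None or o.fun<best.fun:best=o
    print(name,"fit",np.round(best.x,4),"iou",round(1-best.fun,3),"conf",round(r[0]["conf"],2))
    return best.x
E
python3 -c "
from h import *
p=env.read_camera('wrist')
fit('big_jar',p);fit('big_stand',p);fit('small_lid',p)
p=env.read_camera('top')
for n in MOD: fit(n,p)
p=env.read_camera('scene')
for n in MOD: fit(n,p)
plan(.411,.30,.2)"
```

```text
big_jar fit [0.4061 0.2986 0.3279] iou 0.972 conf 0.91
big_stand fit [0.4615 0.1188 1.8076] iou 0.961 conf 0.84
small_lid fit [0.5351 0.391  0.1249] iou 0.801 conf 0.59
big_jar fit [0.4044 0.2966 0.0162] iou 0.512 conf 0.55
small_jar fit [0.6339 0.2354 0.2726] iou 0.773 conf 0.79
follower fit [0.6533 0.0688 0.0618] iou 0.635 conf 0.53
big_lid fit [ 0.6287 -0.2505  0.0091] iou 0.863 conf 0.82
small_lid fit [5.352e-01 3.936e-01 3.000e-04] iou 0.849 conf 0.61
big_stand fit [0.4621 0.1207 1.8115] iou 0.97 conf 0.74
small_stand fit [ 0.4884 -0.146   1.6345] iou 0.96 conf 0.75
big_jar fit [0.4051 0.2964 0.3684] iou 0.941 conf 0.78
small_jar fit [0.6336 0.2339 0.1088] iou 0.844 conf 0.89
follower fit [0.6477 0.0667 0.188 ] iou 0.884 conf 0.7
big_lid fit [ 0.6273 -0.2536  0.3532] iou 0.905 conf 0.95
small_lid fit [0.5334 0.3893 0.2574] iou 0.793 conf 0.57
big_stand fit [0.4622 0.1177 1.8071] iou 0.882 conf 0.57
small_stand fit [ 0.4874 -0.1499  1.6569] iou 0.933 conf 0.58
t 4.75 at [0.4111 0.3    0.2003] shift [ 0.1 -0.   0.3] turn [ 0.   0.  -0.1] F [-0.6  0.3  0.8] gap 85.0
```

>>> carry_out(moves=[{"claw":85,"tx":5.5,"ty":-2,"tz":50,"ax":0,"ay":0,"az":0},{"claw":85,"tx":5.5,"ty":-2,"tz":100,"ax":0,"ay":0,"az":0},{"claw":85,"tx":5.5,"ty":-2,"tz":130,"ax":0,"ay":0,"az":0},{"claw":85,"tx":5.5,"ty":-2,"tz":155,"ax":0,"ay":0,"az":0},{"claw":85,"tx":5.5,"ty":-2,"tz":172,"ax":0,"ay":0,"az":0},{"claw":85,"tx":5.5,"ty":-2,"tz":172,"ax":0,"ay":0,"az":0},{"claw":56,"tx":5.5,"ty":-2,"tz":172,"ax":0,"ay":0,"az":0},{"claw":56,"tx":5.5,"ty":-2,"tz":172,"ax":0,"ay":0,"az":0}], squeeze=50)

```text
t: 5.75
ee_pos: [0.4063, 0.2985, 0.0298]
orientation: [0.001, 0.0, 1.0, 0.001]
contact_force: [-0.6, -1.1, 6.4]
finger_gap: 0.714
```

```bash
python3 -c "
from h import *
look([],'b3')
plan(.4056,.298,.028)"
```

```text
t 5.8 at [0.4062 0.2985 0.0298] shift [ 0.6 -0.5  1.8] turn [ 0.1  0.1 -0.1] F [-2.  -0.7  8.2] gap 60.8
```

View pics/b3.png

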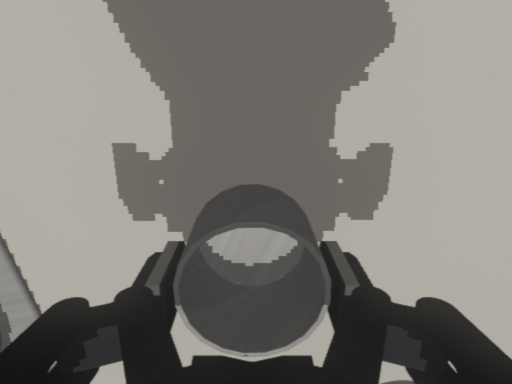

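Jar held between pads (rim centred at (252,288)), gap 61 mm. Lift and carry.

>>> carry_out(moves=[{"claw":56,"tx":0,"ty":0,"tz":-30,"ax":0,"ay":0,"az":0},{"claw":56,"tx":0,"ty":0,"tz":-80,"ax":0,"ay":0,"az":0},{"claw":56,"tx":-15,"ty":-50,"tz":-100,"ax":0,"ay":0,"az":0},{"claw":56,"tx":-30,"ty":-95,"tz":-100,"ax":0,"ay":0,"az":0},{"claw":56,"tx":-45,"ty":-140,"tz":-100,"ax":0,"ay":0,"az":0},{"claw":56,"tx":-52,"ty":-165,"tz":-100,"ax":0,"ay":0,"az":0},{"claw":56,"tx":-56,"ty":-180,"tz":-100,"ax":0,"ay":0,"az":0},{"claw":56,"tx":-56,"ty":-180,"tz":-100,"ax":0,"ay":0,"az":0}])

```text
t: 6.8
ee_pos: [0.4617, 0.1176, 0.1287]
orientation: [0.0, 0.001, 1.0, 0.0]
contact_force: [0.3, -0.5, -1.5]
finger_gap: 0.716
```

```bash
python3 -c "
from h import *
look([],'b4')
plan(.462,.1188,.0348)"
```

```text
t 6.85 at [0.4613 0.1187 0.1286] shift [-0.6  0.  93.8] turn [ 0.  0. -0.] F [-0.1  0.3 -2.1] gap 60.8
```

View pics/b4.png

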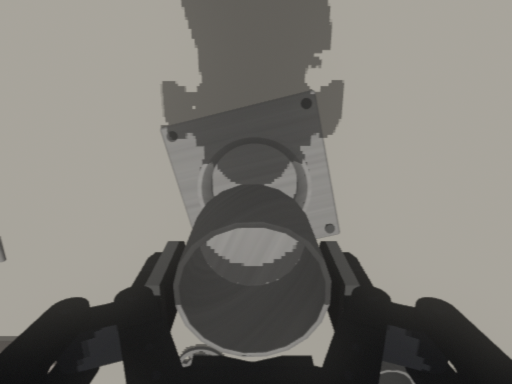

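The jar hangs over the ring, which is centred in columns (ring about (253,185), jar about (252,288)). Lower it.

>>> carry_out(moves=[{"claw":56,"tx":0,"ty":0,"tz":35,"ax":0,"ay":0,"az":0},{"claw":56,"tx":0,"ty":0,"tz":60,"ax":0,"ay":0,"az":0},{"claw":56,"tx":0,"ty":0,"tz":75,"ax":0,"ay":0,"az":0},{"claw":56,"tx":0,"ty":0,"tz":83,"ax":0,"ay":0,"az":0},{"claw":56,"tx":0,"ty":0,"tz":89,"ax":0,"ay":0,"az":0},{"claw":56,"tx":0,"ty":0,"tz":93,"ax":0,"ay":0,"az":0},{"claw":56,"tx":0,"ty":0,"tz":94,"ax":0,"ay":0,"az":0},{"claw":56,"tx":0,"ty":0,"tz":94,"ax":0,"ay":0,"az":0}])

```text
t: 7.85
ee_pos: [0.4617, 0.1181, 0.0349]
orientation: [0.0, 0.001, 1.0, 0.0]
contact_force: [-0.8, -0.3, 2.6]
finger_gap: 0.711
```

Home depth reached with light contact. Release and lift.

>>> carry_out(moves=[{"claw":80,"tx":0,"ty":0,"tz":0,"ax":0,"ay":0,"az":0},{"claw":80,"tx":0,"ty":0,"tz":0,"ax":0,"ay":0,"az":0},{"claw":80,"tx":0,"ty":0,"tz":-10,"ax":0,"ay":0,"az":0},{"claw":80,"tx":0,"ty":0,"tz":-50,"ax":0,"ay":0,"az":0},{"claw":80,"tx":0,"ty":0,"tz":-105,"ax":0,"ay":0,"az":0},{"claw":60,"tx":0,"ty":0,"tz":-165,"ax":0,"ay":0,"az":0},{"claw":60,"tx":0,"ty":0,"tz":-165,"ax":0,"ay":0,"az":0}])

```text
t: 8.72
ee_pos: [0.4645, 0.1188, 0.2043]
orientation: [0.005, 0.001, 1.0, 0.002]
contact_force: [-0.1, -0.5, -0.7]
finger_gap: 0.699
```

```bash
python3 -c "
from h import *
p=look(['big_jar'],'b5',.005);fit('big_jar',p,.005)
plan(.65,.067,.2)"
```

```text
big_jar spot 0.98 [249.7 157.9] [0.4617 0.1179 0.005 ]
  mask 0.92 [216.3 125.5 282.9 202.6]
big_jar fit [0.4612 0.1186 0.3155] iou 0.975 conf 0.92
t 8.93 at [0.4604 0.1177 0.1984] shift [-189.6  -50.5   -1.9] turn [-0.  -0.1 -0.1] F [-0.2  0.7  0.8] gap 59.9
```

View pics/b5.png

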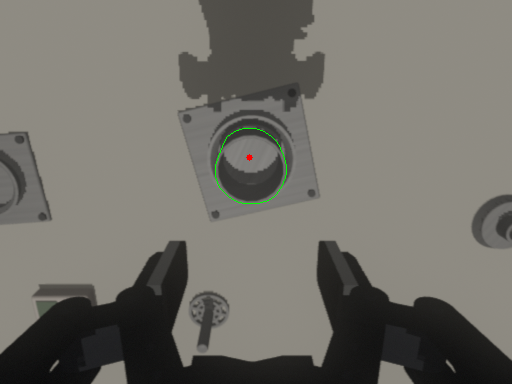

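Jar sits in the ring (rim around (251,165)). Next I go over the follower.

>>> carry_out(moves=[{"claw":50,"tx":-50,"ty":-13,"tz":0,"ax":0,"ay":0,"az":0},{"claw":50,"tx":-100,"ty":-27,"tz":0,"ax":0,"ay":0,"az":0},{"claw":50,"tx":-150,"ty":-40,"tz":0,"ax":0,"ay":0,"az":0},{"claw":50,"tx":-180,"ty":-48,"tz":0,"ax":0,"ay":0,"az":0},{"claw":50,"tx":-190,"ty":-50,"tz":0,"ax":0,"ay":0,"az":0},{"claw":50,"tx":-190,"ty":-50,"tz":0,"ax":0,"ay":0,"az":0}])

```text
t: 9.68
ee_pos: [0.6503, 0.0679, 0.1979]
orientation: [-0.001, 0.0, 1.0, -0.0]
contact_force: [-1.2, -0.3, -0.1]
finger_gap: 0.585
```

```bash
python3 -c "
from h import *
p=look(['follower'],'b6',0);x=fit('follower',p)
plan(x[0],x[1],.06)"
```

```text
follower spot 0.8 [254.7 159.8] [0.6468 0.0713 0.    ]
  mask 0.85 [228.6 136.3 279.  185.9]
follower fit [0.6485 0.0679 0.1351] iou 0.901 conf 0.85
t 9.88 at [0.6502 0.0685 0.1993] shift [  1.6  -0.6 139.3] turn [ 0.  -0.1  0. ] F [-0.4 -0.5  1.1] gap 49.9
```

View pics/b6.png

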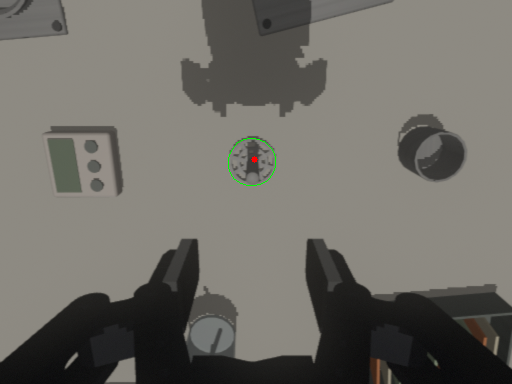

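Follower disc is centred at (252,161) with its stem toward the camera. Descend to the stem top and grip.

>>> carry_out(moves=[{"claw":40,"tx":1.6,"ty":-0.5,"tz":50,"ax":0,"ay":0,"az":0},{"claw":40,"tx":1.6,"ty":-0.5,"tz":95,"ax":0,"ay":0,"az":0},{"claw":40,"tx":1.6,"ty":-0.5,"tz":125,"ax":0,"ay":0,"az":0},{"claw":40,"tx":1.6,"ty":-0.5,"tz":139,"ax":0,"ay":0,"az":0},{"claw":40,"tx":1.6,"ty":-0.5,"tz":139,"ax":0,"ay":0,"az":0},{"claw":6,"tx":1.6,"ty":-0.5,"tz":139,"ax":0,"ay":0,"az":0},{"claw":6,"tx":1.6,"ty":-0.5,"tz":139,"ax":0,"ay":0,"az":0},{"claw":6,"tx":1.6,"ty":-0.5,"tz":139,"ax":0,"ay":0,"az":0}], squeeze=40)

```text
t: 10.88
ee_pos: [0.6509, 0.0679, 0.0619]
orientation: [0.001, 0.0, 1.0, 0.0]
contact_force: [-1.8, 0.4, 6.9]
finger_gap: 0.111
```

```bash
python3 -c "
from h import *
p=look([],'b7',0)
plan(.6485,.068,.06)"
```

```text
t 10.93 at [0.6509 0.0679 0.0619] shift [2.4 0.1 1.9] turn [ 0.   0.2 -0. ] F [-1.1  1.3  6.8] gap 10.1
```

View pics/b7.png

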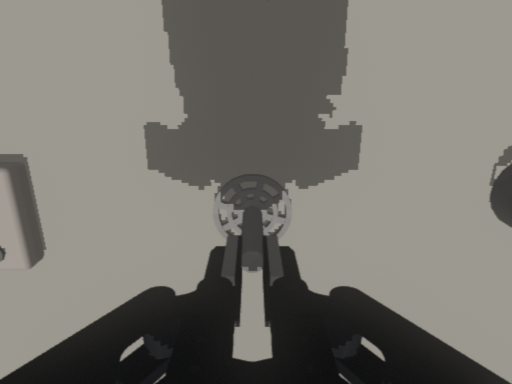

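Stem gripped between the pads near (252,240). The gap reads 10 mm for a 12 mm stem, similar to the earlier 1 mm bias. Lift and carry over the big jar.

>>> carry_out(moves=[{"claw":6,"tx":0,"ty":0,"tz":-25,"ax":0,"ay":0,"az":0},{"claw":6,"tx":0,"ty":0,"tz":-70,"ax":0,"ay":0,"az":0},{"claw":6,"tx":40,"ty":11,"tz":-95,"ax":0,"ay":0,"az":0},{"claw":6,"tx":85,"ty":23,"tz":-95,"ax":0,"ay":0,"az":0},{"claw":6,"tx":130,"ty":35,"tz":-95,"ax":0,"ay":0,"az":0},{"claw":6,"tx":165,"ty":45,"tz":-95,"ax":0,"ay":0,"az":0},{"claw":6,"tx":187,"ty":50.5,"tz":-95,"ax":0,"ay":0,"az":0},{"claw":6,"tx":187,"ty":50.5,"tz":-95,"ax":0,"ay":0,"az":0}])

```text
t: 11.92
ee_pos: [0.4614, 0.1183, 0.1555]
orientation: [-0.0, -0.0, 1.0, 0.0]
contact_force: [0.2, 0.7, -0.5]
finger_gap: 0.111
```

```bash
python3 -c "
from h import *
p=look(['follower','big_jar'],'b8',0);z=env.read_state()['ee_pos'][2]-.0619
print(z);fit('follower',p,z);fit('big_jar',p,.005)
p=env.read_camera('scene');cv2.imwrite('pics/b8s.png',cv2.resize(p['image'][100:260,200:420],None,fx=3,fy=3))
fit('follower',p,z);fit('big_jar',p,.005)
plan(.4637,.1186,.0699)"
```

```text
follower spot 0.56 [254.6 209.4] [0.4949 0.1214 0.    ]
  mask 0.62 [214.2 174.7 295.2 273.5]
  mask 0.62 [208.8 142.4 291.1 226.4]
0.09352657516354383
follower fit [0.4586 0.119  0.2834] iou 0.742 conf 0.62
big_jar fit [0.4605 0.1182 0.1225] iou 0.488 conf 0.62
follower fit [0.4557 0.1191 0.2452] iou 0.518 conf 0.69
big_jar fit [ 0.4563  0.118  -0.0648] iou 0.829 conf 0.73
t 12.43 at [0.463  0.1178 0.1552] shift [-0.7  0.8 85.3] turn [-0.  -0.  -0.1] F [-0.4 -0.3 -1. ] gap 9.0
```

View pics/b8.png

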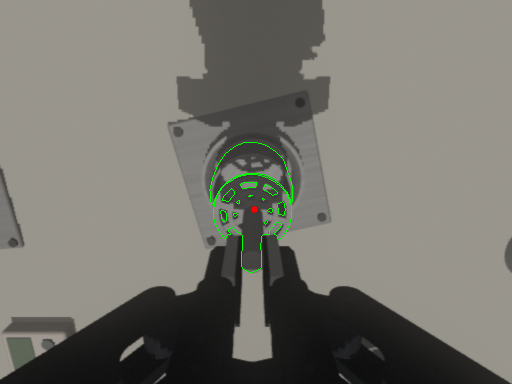

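View pics/b8s.png

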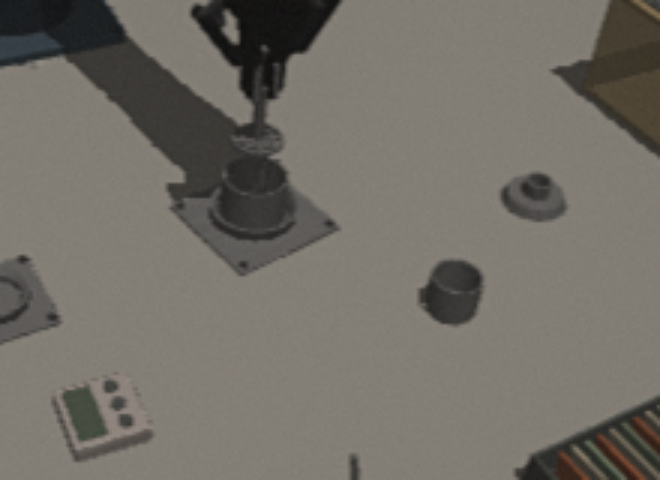

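The follower hangs upright, disc around (252,213) in the wrist view. I'll check the disc centre by back-projection.

```bash
python3 -c "
from h import *
p=env.read_camera('wrist')
m=env.trace('follower',p)[0]
u=proj(p,C(.024,.0935)+[.4612,.1186,0]);print(u.min(0),u.max(0),m['bbox'])
for x in (.457,.459,.461,.463): print(x,proj(p,C(.024,.0955)+[x,.1186,0])[:,1].min().round(1), proj(p,C(.024,.0955)+[x,.1186,0])[:,1].max().round(1))
ys=m['mask'];print([ (np.nonzero(r)[0].min(),np.nonzero(r)[0].max()) for r in ys[176:246:10] if r.any()])
plan(.463,.1186,.07)"
```

```text
[213.24374199 174.38977002] [291.19211731 246.94222622] [213.9, 174.1, 293.0, 271.6]
0.457 168.4 242.5
0.459 171.7 245.3
0.461 175.0 248.2
0.463 178.2 251.0
[(np.int64(239), np.int64(267)), (np.int64(223), np.int64(280)), (np.int64(216), np.int64(288)), (np.int64(213), np.int64(291)), (np.int64(213), np.int64(291)), (np.int64(216), np.int64(288)), (np.int64(222), np.int64(282))]
t 12.53 at [0.4629 0.1179 0.1553] shift [-0.1  0.7 85.3] turn [-0.   0.  -0.1] F [ 0.6  0.8 -1. ] gap 9.4
```

Disc is at (0.461, 0.119), over the jar axis. Lower it.

>>> carry_out(moves=[{"claw":6,"tx":0,"ty":0,"tz":30,"ax":0,"ay":0,"az":0},{"claw":6,"tx":0,"ty":0,"tz":45,"ax":0,"ay":0,"az":0},{"claw":6,"tx":0,"ty":0,"tz":60,"ax":0,"ay":0,"az":0},{"claw":6,"tx":0,"ty":0,"tz":72,"ax":0,"ay":0,"az":0},{"claw":6,"tx":0,"ty":0,"tz":79,"ax":0,"ay":0,"az":0},{"claw":6,"tx":0,"ty":0,"tz":83,"ax":0,"ay":0,"az":0},{"claw":6,"tx":0,"ty":0,"tz":85,"ax":0,"ay":0,"az":0},{"claw":6,"tx":0,"ty":0,"tz":85.5,"ax":0,"ay":0,"az":0}])

```text
t: 13.52
ee_pos: [0.463, 0.118, 0.07]
orientation: [0.0, 0.0, 1.0, 0.0]
contact_force: [-1.5, 0.4, -0.1]
finger_gap: 0.111
```

>>> carry_out(moves=[{"claw":6,"tx":0,"ty":0,"tz":1,"ax":0,"ay":0,"az":0},{"claw":32,"tx":0,"ty":0,"tz":1,"ax":0,"ay":0,"az":0},{"claw":32,"tx":0,"ty":0,"tz":1,"ax":0,"ay":0,"az":0},{"claw":32,"tx":0,"ty":0,"tz":-10,"ax":0,"ay":0,"az":0},{"claw":32,"tx":0,"ty":0,"tz":-50,"ax":0,"ay":0,"az":0},{"claw":32,"tx":0,"ty":0,"tz":-100,"ax":0,"ay":0,"az":0},{"claw":70,"tx":0,"ty":0,"tz":-130,"ax":0,"ay":0,"az":0},{"claw":70,"tx":0,"ty":0,"tz":-130,"ax":0,"ay":0,"az":0}])

```text
t: 14.52
ee_pos: [0.4645, 0.1184, 0.2027]
orientation: [0.003, 0.001, 1.0, 0.001]
contact_force: [1.2, -0.1, -0.5]
finger_gap: 0.787
```

```bash
python3 -c "
from h import *
p=look([],'b9',0)
u=proj(p,np.array([[.4612,.1186,.07],[.4612,.1186,.013]]));print('expected stem top/disc',u)
plan(.628,-.253,.2)"
```

```text
expected stem top/disc [[251.03530767 176.8058898 ]
 [251.07636872 160.38552462]]
t 14.57 at [0.4634 0.1182 0.2011] shift [-165.  -371.     1.1] turn [ 0.1  0.1 -0.1] F [-1.  -0.7  0.3] gap 69.7
```

View pics/b9.png

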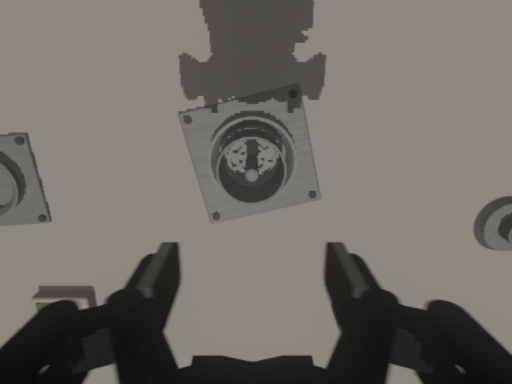

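Follower seated: stem top at (251,176), exactly as expected. Next is the big lid.

>>> carry_out(moves=[{"claw":70,"tx":-24,"ty":-54,"tz":0,"ax":0,"ay":0,"az":0},{"claw":70,"tx":-48,"ty":-108,"tz":0,"ax":0,"ay":0,"az":0},{"claw":70,"tx":-72,"ty":-162,"tz":0,"ax":0,"ay":0,"az":0},{"claw":70,"tx":-96,"ty":-216,"tz":0,"ax":0,"ay":0,"az":0},{"claw":70,"tx":-120,"ty":-270,"tz":0,"ax":0,"ay":0,"az":0},{"claw":70,"tx":-142,"ty":-320,"tz":0,"ax":0,"ay":0,"az":0},{"claw":70,"tx":-158,"ty":-355,"tz":0,"ax":0,"ay":0,"az":0},{"claw":70,"tx":-165,"ty":-371,"tz":0,"ax":0,"ay":0,"az":0}])

```text
t: 15.58
ee_pos: [0.6267, -0.2555, 0.1981]
orientation: [-0.001, 0.002, 1.0, -0.0]
contact_force: [-0.9, 0.2, 0.8]
finger_gap: 0.821
```

```bash
python3 -c "
from h import *
p=look(['big_lid'],'b10',0);p=env.read_camera('wrist');x=fit('big_lid',p)
plan(x[0],x[1],.0235)"
```

```text
big_lid spot 0.81 [255.6 163.7] [ 0.6273 -0.2513  0.    ]
  mask 0.96 [216.2 121.9 296.4 202.6]
big_lid fit [ 0.6269 -0.2522  0.0251] iou 0.841 conf 0.8
t 15.82 at [ 0.6272 -0.2507  0.1993] shift [  0.2  -1.8 175.8] turn [ 0.1 -0.1  0.1] F [1.3 0.3 0. ] gap 70.2
```

View pics/b10.png

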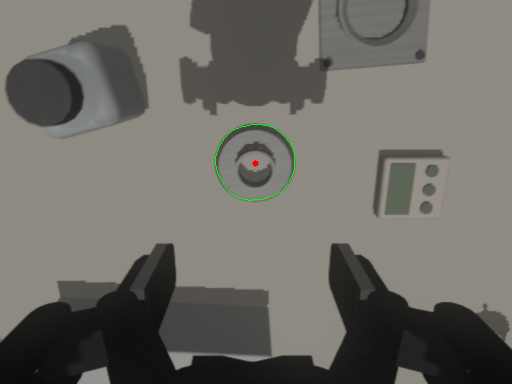

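The lid is at (255,162), the bottle at (75,90) and the timer at (412,187), all clear of the fingers. Descend on the collar.

>>> carry_out(moves=[{"claw":60,"tx":0,"ty":-1.5,"tz":55,"ax":0,"ay":0,"az":0},{"claw":60,"tx":0,"ty":-1.5,"tz":105,"ax":0,"ay":0,"az":0},{"claw":60,"tx":0,"ty":-1.5,"tz":145,"ax":0,"ay":0,"az":0},{"claw":60,"tx":0,"ty":-1.5,"tz":168,"ax":0,"ay":0,"az":0},{"claw":60,"tx":0,"ty":-1.5,"tz":175,"ax":0,"ay":0,"az":0},{"claw":60,"tx":0,"ty":-1.5,"tz":175,"ax":0,"ay":0,"az":0},{"claw":32,"tx":0,"ty":-1.5,"tz":175,"ax":0,"ay":0,"az":0},{"claw":32,"tx":0,"ty":-1.5,"tz":175,"ax":0,"ay":0,"az":0}], squeeze=50)

```text
t: 16.82
ee_pos: [0.6287, -0.2551, 0.0269]
orientation: [0.001, 0.001, 1.0, -0.0]
contact_force: [-1.6, 0.2, 6.4]
finger_gap: 0.428
```

```bash
python3 -c "
from h import *
p=look([],'b11',0)
plan(.627,-.252,.0235)"
```

```text
t 16.88 at [ 0.6287 -0.2552  0.0269] shift [1.7 3.2 3.4] turn [-0.   0.2 -0.1] F [-1.5  0.8  4.8] gap 36.7
```

View pics/b11.png

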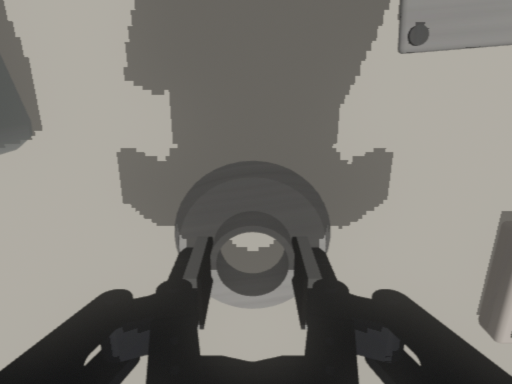

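Collar held between the pads (collar (252,240)). Lift and carry to the big stand.

>>> carry_out(moves=[{"claw":32,"tx":0,"ty":0,"tz":-30,"ax":0,"ay":0,"az":0},{"claw":32,"tx":0,"ty":0,"tz":-85,"ax":0,"ay":0,"az":0},{"claw":32,"tx":10,"ty":22,"tz":-135,"ax":0,"ay":0,"az":0},{"claw":32,"tx":33,"ty":74,"tz":-140,"ax":0,"ay":0,"az":0},{"claw":32,"tx":56,"ty":126,"tz":-140,"ax":0,"ay":0,"az":0},{"claw":32,"tx":79,"ty":178,"tz":-140,"ax":0,"ay":0,"az":0},{"claw":32,"tx":102,"ty":230,"tz":-140,"ax":0,"ay":0,"az":0},{"claw":32,"tx":125,"ty":280,"tz":-140,"ax":0,"ay":0,"az":0}])

```text
t: 17.88
ee_pos: [0.5022, 0.0272, 0.1658]
orientation: [0.001, 0.0, 1.0, 0.0]
contact_force: [0.8, 1.2, -1.1]
finger_gap: 0.425
```

```bash
python3 -c "
from h import *
plan(.4620,.1184,.155)"
```

```text
t 17.88 at [0.5022 0.0272 0.1658] shift [40.3 91.2 10.8] turn [ 0.   0.1 -0. ] F [ 0.8  1.2 -1.1] gap 36.3
```

>>> carry_out(moves=[{"claw":32,"tx":20,"ty":45,"tz":5,"ax":0,"ay":0,"az":0},{"claw":32,"tx":35,"ty":78,"tz":8,"ax":0,"ay":0,"az":0},{"claw":32,"tx":40,"ty":91,"tz":10,"ax":0,"ay":0,"az":0},{"claw":32,"tx":40,"ty":91,"tz":10,"ax":0,"ay":0,"az":0}])

```text
t: 18.38
ee_pos: [0.4631, 0.1166, 0.1552]
orientation: [0.0, -0.0, 1.0, 0.0]
contact_force: [-0.2, -0.2, -1.2]
finger_gap: 0.425
```

```bash
python3 -c "
from h import *
p=look(['big_lid'],'b12',0);z=env.read_state()['ee_pos'][2]-.0262
print(z)
m=env.trace('big_lid',p)[0]
yy,xx=np.nonzero(m['mask']);print(m['bbox'],[(r,np.nonzero(m['mask'][r])[0][[0,-1]]) for r in range(int(yy.min()),int(yy.max()),12)])
for x in (.459,.461,.463,.465):
  u=proj(p,C(.0405,z)+[x,.1186,0]);print(x,u.min(0).round(1),u.max(0).round(1))
plan(.4620,.1186,.0715)"
```

```text
big_lid spot 0.74 [254.4 232.3] [0.5197 0.1196 0.    ]
  mask 0.81 [175.8 159.9 331.8 310.7]
0.12889728264244238
[175.8, 159.9, 331.8, 310.7] [(161, array([243, 260])), (173, array([208, 294])), (185, array([193, 311])), (197, array([184, 320])), (209, array([178, 325])), (221, array([175, 328])), (233, array([174, 329])), (245, array([175, 328])), (257, array([210, 294])), (269, array([211, 292])), (281, array([213, 290])), (293, array([211, 292])), (305, array([228, 273]))]
0.459 [175.5 156.4] [333.6 300.6]
0.461 [175.7 160.5] [333.3 303.7]
0.463 [176.  164.6] [333.  306.7]
0.465 [176.3 168.6] [332.7 309.8]
t 18.57 at [0.4636 0.1148 0.155 ] shift [ 1.7  3.8 83.5] turn [-0.   0.  -0.2] F [ 1.2  0.6 -0.6] gap 36.6
```

View pics/b12.png

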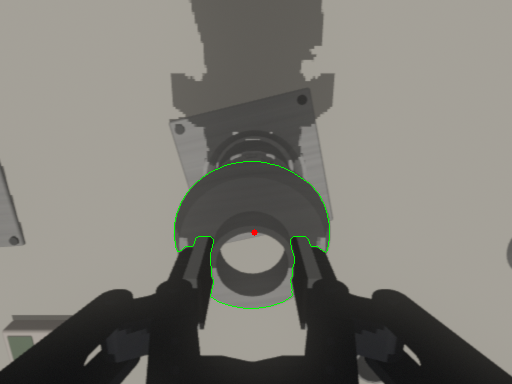

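Lid centred around (252,234), about 1.5 mm low in y. I'll correct that while lowering.

>>> carry_out(moves=[{"claw":32,"tx":0,"ty":1.5,"tz":25,"ax":0,"ay":0,"az":0},{"claw":32,"tx":0,"ty":1.5,"tz":42,"ax":0,"ay":0,"az":0},{"claw":32,"tx":0,"ty":1.5,"tz":56,"ax":0,"ay":0,"az":0},{"claw":32,"tx":0,"ty":1.5,"tz":67,"ax":0,"ay":0,"az":0},{"claw":32,"tx":0,"ty":1.5,"tz":75,"ax":0,"ay":0,"az":0},{"claw":32,"tx":0,"ty":1.5,"tz":80,"ax":0,"ay":0,"az":0},{"claw":32,"tx":0,"ty":1.5,"tz":82,"ax":0,"ay":0,"az":0},{"claw":32,"tx":0,"ty":1.5,"tz":82.5,"ax":0,"ay":0,"az":0}])

```text
t: 19.58
ee_pos: [0.4629, 0.118, 0.0724]
orientation: [0.0, 0.0, 1.0, 0.0]
contact_force: [-0.5, 0.3, 1.2]
finger_gap: 0.428
```

```bash
python3 -c "
from h import *
p=look([],'b13',0)
p=env.read_camera('scene');cv2.imwrite('pics/b13s.png',cv2.resize(p['image'][100:260,200:420],None,fx=3,fy=3))
plan(.4620,.1186,.0729)"
```

```text
t 19.68 at [0.4629 0.118  0.0725] shift [ 0.9  0.6 -0.4] turn [ 0.   0.  -0.1] F [-0.   0.1 -0.9] gap 36.5
```

View pics/b13s.png

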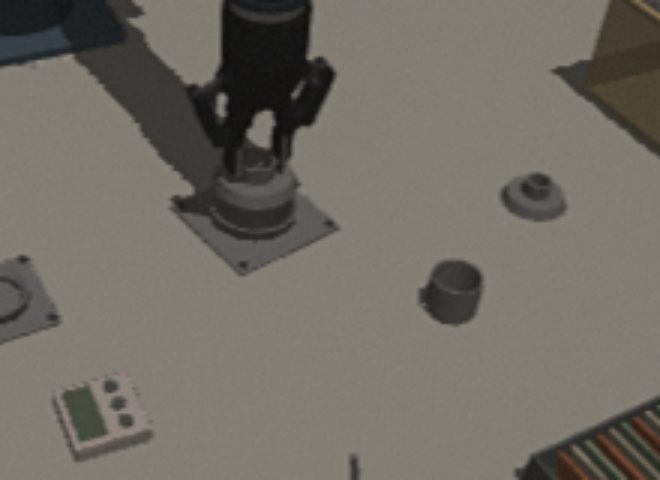

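Lid sits over the jar in the scene view (about (255,180)). Lower another 1.5 mm to feel contact.

>>> carry_out(moves=[{"claw":32,"tx":0,"ty":0,"tz":0.8,"ax":0,"ay":0,"az":0},{"claw":32,"tx":0,"ty":0,"tz":1.5,"ax":0,"ay":0,"az":0},{"claw":32,"tx":0,"ty":0,"tz":1.5,"ax":0,"ay":0,"az":0}])

```text
t: 20.05
ee_pos: [0.4631, 0.1181, 0.0723]
orientation: [0.0, 0.001, 1.0, 0.0]
contact_force: [-4.8, -0.9, 19.2]
finger_gap: 0.428
```

Firm contact at the expected height, so it is seated. Release.

>>> carry_out(moves=[{"claw":32,"tx":0,"ty":0,"tz":-1.5,"ax":0,"ay":0,"az":0},{"claw":55,"tx":0,"ty":0,"tz":-1.5,"ax":0,"ay":0,"az":0},{"claw":55,"tx":0,"ty":0,"tz":-1.5,"ax":0,"ay":0,"az":0},{"claw":55,"tx":0,"ty":0,"tz":-15,"ax":0,"ay":0,"az":0},{"claw":55,"tx":0,"ty":0,"tz":-60,"ax":0,"ay":0,"az":0},{"claw":75,"tx":0,"ty":0,"tz":-115,"ax":0,"ay":0,"az":0},{"claw":75,"tx":0,"ty":0,"tz":-130,"ax":0,"ay":0,"az":0},{"claw":75,"tx":0,"ty":0,"tz":-130,"ax":0,"ay":0,"az":0}])

```text
t: 21.05
ee_pos: [0.4634, 0.1182, 0.2019]
orientation: [0.001, 0.0, 1.0, 0.001]
contact_force: [-1.0, -0.3, -0.9]
finger_gap: 0.877
```

```bash
python3 -c "
from h import *
p=look(['big_lid'],'b14',0);fit('big_lid',p,.046)
print('expect rings',[ (proj(p,C(r,z)+[.4612,.1186,0]).min(0).round(),proj(p,C(r,z)+[.4612,.1186,0]).max(0).round()) for r,z in ((.0405,.046),(.019,.074))])
plan(.634,.235,.2)"
```

```text
big_lid spot 0.92 [253.8 167.6] [0.47   0.1209 0.    ]
  mask 0.61 [206.1 124.2 298.8 215.1]
big_lid fit [0.461  0.1183 0.1061] iou 0.855 conf 0.61
expect rings [(array([206., 125.]), array([297., 214.])), (array([228., 157.]), array([275., 202.]))]
t 21.25 at [0.4617 0.1177 0.1994] shift [-172.2  117.5   -1.2] turn [-0.1 -0.2 -0.1] F [ 0.2  0.2 -0.1] gap 75.0
```

View pics/b14.png

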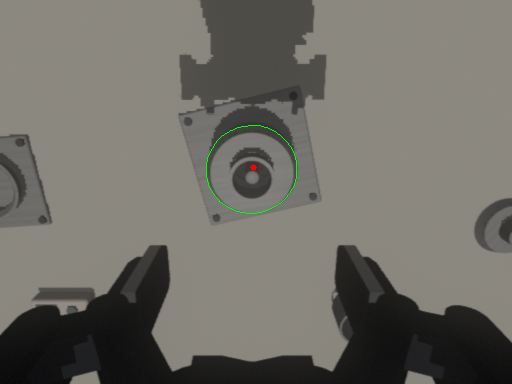

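Lid matches the home prediction (bbox 206–298 × 124–215), with the stem in the collar at (252,178). Now to the small jar.

>>> carry_out(moves=[{"claw":75,"tx":-45,"ty":31,"tz":0,"ax":0,"ay":0,"az":0},{"claw":75,"tx":-90,"ty":62,"tz":0,"ax":0,"ay":0,"az":0},{"claw":75,"tx":-135,"ty":92,"tz":0,"ax":0,"ay":0,"az":0},{"claw":75,"tx":-162,"ty":110,"tz":0,"ax":0,"ay":0,"az":0},{"claw":75,"tx":-171,"ty":117,"tz":0,"ax":0,"ay":0,"az":0},{"claw":75,"tx":-171,"ty":117,"tz":0,"ax":0,"ay":0,"az":0}])

```text
t: 22.0
ee_pos: [0.6332, 0.2345, 0.1994]
orientation: [-0.001, 0.0, 1.0, -0.001]
contact_force: [-0.4, -0.6, 0.1]
finger_gap: 0.878
```

```bash
python3 -c "
from h import *
p=look(['small_jar'],'b15',0);x=fit('small_jar',p)
plan(x[0],x[1],.026)"
```

```text
small_jar spot 0.98 [249.8 165.7] [0.6362 0.2327 0.    ]
  mask 0.75 [223.6 146.8 276.  201.2]
small_jar fit [0.6356 0.2342 0.241 ] iou 0.941 conf 0.75
t 22.2 at [0.6332 0.2338 0.2008] shift [ -2.6   0.5 174.8] turn [-0.  -0.  -0.1] F [-0.1 -1.   0.7] gap 75.1
```

View pics/b15.png

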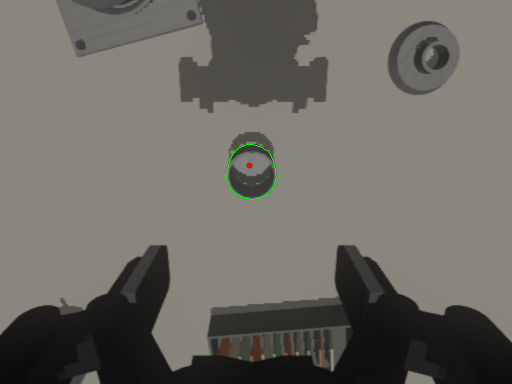

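Small jar outlined at (252,172) with shadow above. Descend and grip.

>>> carry_out(moves=[{"claw":75,"tx":-1.8,"ty":0.3,"tz":55,"ax":0,"ay":0,"az":0},{"claw":75,"tx":-1.8,"ty":0.3,"tz":105,"ax":0,"ay":0,"az":0},{"claw":75,"tx":-1.8,"ty":0.3,"tz":145,"ax":0,"ay":0,"az":0},{"claw":70,"tx":-1.8,"ty":0.3,"tz":167,"ax":0,"ay":0,"az":0},{"claw":70,"tx":-1.8,"ty":0.3,"tz":174.5,"ax":0,"ay":0,"az":0},{"claw":40,"tx":-1.8,"ty":0.3,"tz":174.5,"ax":0,"ay":0,"az":0},{"claw":40,"tx":-1.8,"ty":0.3,"tz":174.5,"ax":0,"ay":0,"az":0},{"claw":40,"tx":-1.8,"ty":0.3,"tz":174.5,"ax":0,"ay":0,"az":0}], squeeze=45)

```text
t: 23.2
ee_pos: [0.6371, 0.2356, 0.0282]
orientation: [0.001, 0.0, 1.0, 0.001]
contact_force: [0.1, -0.9, 6.3]
finger_gap: 0.515
```

```bash
python3 -c "
from h import *
p=look([],'b16',0)
plan(.6345,.2342,.026)"
```

```text
t 23.25 at [0.6371 0.2356 0.0282] shift [ 2.6 -1.4  2.2] turn [ 0.1  0.2 -0.1] F [-0.8 -0.6  6.4] gap 44.3
```

View pics/b16.png

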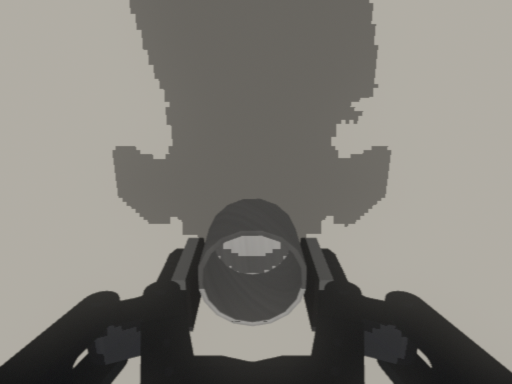

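Small jar held (rim (253,278)). Lift and carry to the small stand.

>>> carry_out(moves=[{"claw":40,"tx":0,"ty":0,"tz":-30,"ax":0,"ay":0,"az":0},{"claw":40,"tx":0,"ty":0,"tz":-85,"ax":0,"ay":0,"az":0},{"claw":40,"tx":9,"ty":-24,"tz":-130,"ax":0,"ay":0,"az":0},{"claw":40,"tx":29,"ty":-77,"tz":-130,"ax":0,"ay":0,"az":0},{"claw":40,"tx":50,"ty":-130,"tz":-130,"ax":0,"ay":0,"az":0},{"claw":40,"tx":70,"ty":-183,"tz":-130,"ax":0,"ay":0,"az":0},{"claw":40,"tx":90,"ty":-236,"tz":-130,"ax":0,"ay":0,"az":0},{"claw":40,"tx":110,"ty":-287,"tz":-130,"ax":0,"ay":0,"az":0}])

```text
t: 24.25
ee_pos: [0.5248, -0.0536, 0.1569]
orientation: [0.001, 0.001, 1.0, -0.0]
contact_force: [-0.4, -0.4, -0.8]
finger_gap: 0.519
```

>>> carry_out(moves=[{"claw":40,"tx":18,"ty":-48,"tz":0,"ax":0,"ay":0,"az":0},{"claw":40,"tx":32,"ty":-82,"tz":0,"ax":0,"ay":0,"az":0},{"claw":40,"tx":37,"ty":-96,"tz":0,"ax":0,"ay":0,"az":0},{"claw":40,"tx":37,"ty":-96,"tz":0,"ax":0,"ay":0,"az":0}])

```text
t: 24.75
ee_pos: [0.4885, -0.1479, 0.1566]
orientation: [0.0, 0.001, 1.0, 0.0]
contact_force: [0.1, -0.2, -1.1]
finger_gap: 0.517
```

```bash
python3 -c "
from h import *
p=look(['small_stand'],'b17',0);fit('small_stand',p)
z=env.read_state()['ee_pos'][2]-.0282;fit('small_jar',p,z)
p=env.read_camera('wrist');fit('small_jar',p,z)
for n in ['big_lid','big_jar']: fit(n,p,.046)
plan(.488,-.148,.0332)"
```

```text
small_stand spot 0.71 [252.2 172.4] [ 0.4875 -0.147   0.    ]
  mask 0.94 [191.  116.7 308.5 225.6]
small_stand fit [ 0.4871 -0.1476  1.6474] iou 0.852 conf 0.94
small_jar fit [ 0.4872 -0.1474  0.3687] iou 0.949 conf 0.73
small_jar fit [ 0.4879 -0.1457  0.1579] iou 0.933 conf 0.61
big_lid fit [ 0.5452 -0.146   0.1286] iou 0.667 conf 0.71
big_jar no mask
t 25.2 at [ 0.4885 -0.1472  0.1562] shift [  0.5  -0.8 123. ] turn [ 0. -0.  0.] F [ 1.  -0.1 -1. ] gap 44.1
```

View pics/b17.png

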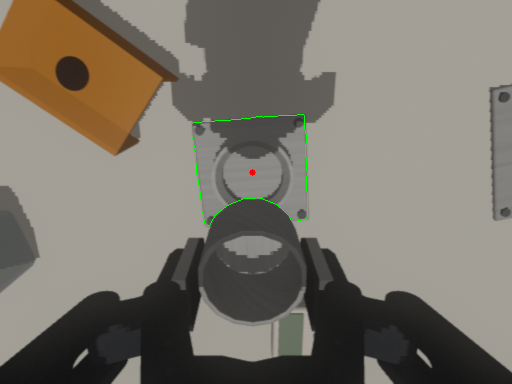

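Jar is aligned with the ring (252,172), and the shelter corner at (180,78) is clear. Lower.

>>> carry_out(moves=[{"claw":40,"tx":0,"ty":-0.5,"tz":45,"ax":0,"ay":0,"az":0},{"claw":40,"tx":0,"ty":-0.5,"tz":80,"ax":0,"ay":0,"az":0},{"claw":40,"tx":0,"ty":-0.5,"tz":98,"ax":0,"ay":0,"az":0},{"claw":40,"tx":0,"ty":-0.5,"tz":109,"ax":0,"ay":0,"az":0},{"claw":40,"tx":0,"ty":-0.5,"tz":116,"ax":0,"ay":0,"az":0},{"claw":40,"tx":0,"ty":-0.5,"tz":121,"ax":0,"ay":0,"az":0},{"claw":40,"tx":0,"ty":-0.5,"tz":123.5,"ax":0,"ay":0,"az":0},{"claw":40,"tx":0,"ty":-0.5,"tz":124,"ax":0,"ay":0,"az":0}])

```text
t: 26.2
ee_pos: [0.4887, -0.1484, 0.0331]
orientation: [0.0, 0.001, 1.0, 0.0]
contact_force: [-2.2, 1.3, 10.8]
finger_gap: 0.518
```

Seated with 11 N of contact at the expected height. Release and rise.

>>> carry_out(moves=[{"claw":40,"tx":0,"ty":0,"tz":-0.8,"ax":0,"ay":0,"az":0},{"claw":62,"tx":0,"ty":0,"tz":-0.8,"ax":0,"ay":0,"az":0},{"claw":62,"tx":0,"ty":0,"tz":-0.8,"ax":0,"ay":0,"az":0},{"claw":62,"tx":0,"ty":0,"tz":-15,"ax":0,"ay":0,"az":0},{"claw":62,"tx":0,"ty":0,"tz":-60,"ax":0,"ay":0,"az":0},{"claw":62,"tx":0,"ty":0,"tz":-115,"ax":0,"ay":0,"az":0},{"claw":62,"tx":0,"ty":0,"tz":-168,"ax":0,"ay":0,"az":0},{"claw":62,"tx":0,"ty":0,"tz":-168,"ax":0,"ay":0,"az":0}])

```text
t: 27.2
ee_pos: [0.4911, -0.1491, 0.2053]
orientation: [0.005, 0.001, 1.0, -0.001]
contact_force: [-0.2, 1.1, -0.2]
finger_gap: 0.726
```

```bash
python3 -c "
from h import *
p=look(['small_jar'],'b18',0.005);fit('small_jar',p,.005)
plan(.5345,.391,.2)"
```

```text
small_jar spot 0.75 [251.2 159. ] [ 0.4897 -0.1495  0.005 ]
  mask 0.83 [227.6 136.7 279.6 192.6]
small_jar fit [ 0.4877 -0.148   0.1699] iou 0.95 conf 0.83
t 27.4 at [ 0.4875 -0.148   0.1996] shift [-4.66e+01  5.39e+02 -3.00e-01] turn [ 0.  -0.1 -0. ] F [ 0.1 -0.1 -1.7] gap 62.0
```

View pics/b18.png

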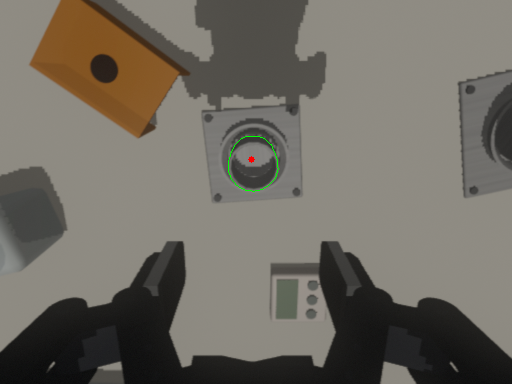

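Small jar sits in its ring at (253,164). Go to the small lid.

>>> carry_out(moves=[{"claw":62,"tx":-5,"ty":55,"tz":0,"ax":0,"ay":0,"az":0},{"claw":62,"tx":-10,"ty":115,"tz":0,"ax":0,"ay":0,"az":0},{"claw":62,"tx":-15,"ty":175,"tz":0,"ax":0,"ay":0,"az":0},{"claw":62,"tx":-20,"ty":235,"tz":0,"ax":0,"ay":0,"az":0},{"claw":62,"tx":-26,"ty":295,"tz":0,"ax":0,"ay":0,"az":0},{"claw":62,"tx":-31,"ty":355,"tz":0,"ax":0,"ay":0,"az":0},{"claw":62,"tx":-36,"ty":415,"tz":0,"ax":0,"ay":0,"az":0},{"claw":62,"tx":-41,"ty":470,"tz":0,"ax":0,"ay":0,"az":0}])

```text
t: 28.4
ee_pos: [0.5288, 0.3235, 0.1986]
orientation: [-0.001, 0.0, 1.0, -0.001]
contact_force: [0.1, 0.0, -0.2]
finger_gap: 0.721
```

>>> carry_out(moves=[{"claw":62,"tx":-3,"ty":45,"tz":0,"ax":0,"ay":0,"az":0},{"claw":62,"tx":-5,"ty":65,"tz":0,"ax":0,"ay":0,"az":0},{"claw":62,"tx":-5,"ty":69,"tz":0,"ax":0,"ay":0,"az":0},{"claw":62,"tx":-5,"ty":69,"tz":0,"ax":0,"ay":0,"az":0}])

```text
t: 28.9
ee_pos: [0.5347, 0.3893, 0.1992]
orientation: [-0.001, 0.001, 1.0, -0.001]
contact_force: [0.4, -1.1, -0.2]
finger_gap: 0.727
```

```bash
python3 -c "
from h import *
p=look(['small_lid'],'b19',0);p=env.read_camera('wrist');x=fit('small_lid',p)
plan(x[0],x[1],.0225)"
```

```text
small_lid spot 0.87 [252.7 164. ] [0.5361 0.3903 0.    ]
  mask 0.66 [223.  133.4 285.3 192.1]
small_lid fit [0.5352 0.3913 0.0872] iou 0.902 conf 0.82
t 29.15 at [0.5352 0.3896 0.2004] shift [  0.    1.8 177.9] turn [-0.   0.  -0.1] F [-0.3  0.1 -0.1] gap 61.8
```

View pics/b19.png

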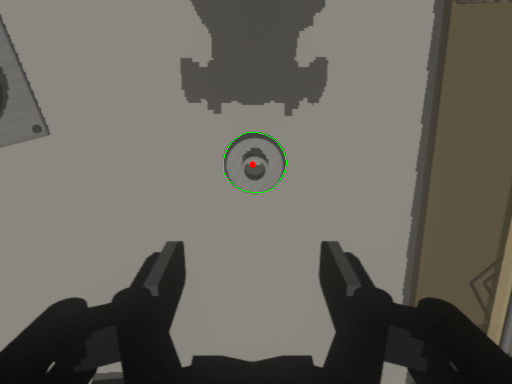

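Lid at (254,163). The box edge at column about 415 is roughly 150 mm away, so it's clear. Descend and grip.

>>> carry_out(moves=[{"claw":50,"tx":0,"ty":1.5,"tz":55,"ax":0,"ay":0,"az":0},{"claw":50,"tx":0,"ty":1.5,"tz":105,"ax":0,"ay":0,"az":0},{"claw":50,"tx":0,"ty":1.5,"tz":145,"ax":0,"ay":0,"az":0},{"claw":50,"tx":0,"ty":1.5,"tz":168,"ax":0,"ay":0,"az":0},{"claw":50,"tx":0,"ty":1.5,"tz":177,"ax":0,"ay":0,"az":0},{"claw":50,"tx":0,"ty":1.5,"tz":177,"ax":0,"ay":0,"az":0},{"claw":20,"tx":0,"ty":1.5,"tz":177,"ax":0,"ay":0,"az":0},{"claw":20,"tx":0,"ty":1.5,"tz":177,"ax":0,"ay":0,"az":0}], squeeze=45)

```text
t: 30.15
ee_pos: [0.5359, 0.393, 0.025]
orientation: [0.001, 0.0, 1.0, 0.001]
contact_force: [-0.8, -0.8, 5.1]
finger_gap: 0.28
```

```bash
python3 -c "
from h import *
p=look([],'b20',0)
plan(.5352,.3913,.0225)"
```

```text
t 30.2 at [0.5359 0.393  0.025 ] shift [ 0.7 -1.7  2.5] turn [ 0.1  0.1 -0.1] F [-0.7 -0.3  5.7] gap 23.7
```

View pics/b20.png

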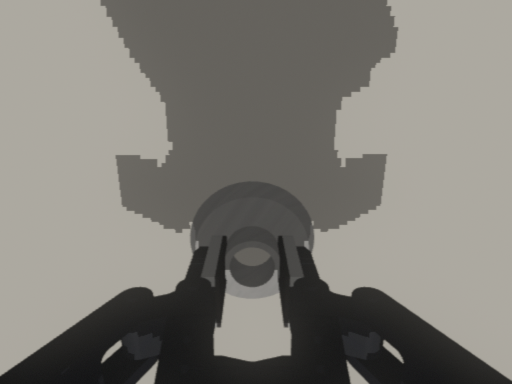

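Collar gripped (252,250). Lift and carry at a height above the big feeder.

>>> carry_out(moves=[{"claw":20,"tx":0,"ty":0,"tz":-30,"ax":0,"ay":0,"az":0},{"claw":20,"tx":0,"ty":0,"tz":-85,"ax":0,"ay":0,"az":0},{"claw":20,"tx":2,"ty":-25,"tz":-135,"ax":0,"ay":0,"az":0},{"claw":20,"tx":7,"ty":-80,"tz":-140,"ax":0,"ay":0,"az":0},{"claw":20,"tx":12,"ty":-138,"tz":-140,"ax":0,"ay":0,"az":0},{"claw":20,"tx":17,"ty":-196,"tz":-140,"ax":0,"ay":0,"az":0},{"claw":20,"tx":22,"ty":-254,"tz":-140,"ax":0,"ay":0,"az":0},{"claw":20,"tx":27,"ty":-312,"tz":-140,"ax":0,"ay":0,"az":0}])

```text
t: 31.2
ee_pos: [0.5073, 0.0784, 0.1638]
orientation: [0.001, 0.0, 1.0, 0.0]
contact_force: [0.7, -0.5, -0.3]
finger_gap: 0.281
```

>>> carry_out(moves=[{"claw":20,"tx":5,"ty":-58,"tz":0,"ax":0,"ay":0,"az":0},{"claw":20,"tx":10,"ty":-116,"tz":0,"ax":0,"ay":0,"az":0},{"claw":20,"tx":15,"ty":-172,"tz":0,"ax":0,"ay":0,"az":0},{"claw":20,"tx":19,"ty":-212,"tz":0,"ax":0,"ay":0,"az":0},{"claw":20,"tx":20,"ty":-228,"tz":0,"ax":0,"ay":0,"az":0},{"claw":20,"tx":20,"ty":-228,"tz":0,"ax":0,"ay":0,"az":0}])

```text
t: 31.95
ee_pos: [0.4874, -0.1479, 0.1635]
orientation: [0.0, 0.001, 1.0, 0.0]
contact_force: [1.3, 0.0, -0.8]
finger_gap: 0.284
```

```bash
python3 -c "
from h import *
p=look(['small_lid'],'b21',0);z=env.read_state()['ee_pos'][2]-.025
print(z)
m=env.trace('small_lid',p)[0]
yy,xx=np.nonzero(m['mask']);print(m['bbox'],[(r,np.nonzero(m['mask'][r])[0][[0,-1]]) for r in range(int(yy.min()),int(yy.max()),12)])
for x in (.484,.486,.488,.490):
  u=proj(p,C(.032,z)+[x,-.148,0]);print(x,u.min(0).round(1),u.max(0).round(1))
plan(.4877,-.148,.062)"
```

```text
small_lid spot 0.92 [252.6 241.6] [ 0.5577 -0.1467  0.    ]
  mask 0.84 [190.1 182.3 314.7 298.1]
0.13824140293542733
[190.1, 182.3, 314.7, 298.1] [(181, array([244, 260])), (193, array([214, 291])), (205, array([200, 302])), (217, array([193, 309])), (229, array([190, 313])), (241, array([189, 313])), (253, array([225, 278])), (265, array([225, 278])), (277, array([225, 277])), (289, array([225, 277]))]
0.484 [187.9 175.6] [313.2 289.6]
0.486 [188.1 179.6] [313.  292.8]
0.488 [188.3 183.5] [312.8 295.9]
0.49 [188.6 187.4] [312.5 299.1]
t 32.15 at [ 0.4878 -0.1456  0.1632] shift [ 1.000e-01 -2.400e+00  1.012e+02] turn [0.1 0.  0.1] F [ 0.4  1.3 -0.9] gap 23.7
```

View pics/b21.png

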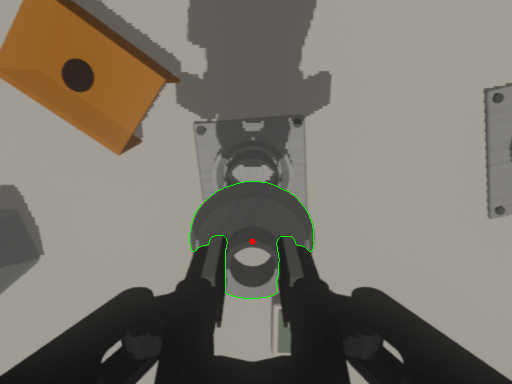

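Lid centred (252,240), within 1 mm of the jar axis. Lower.

>>> carry_out(moves=[{"claw":20,"tx":0,"ty":0,"tz":40,"ax":0,"ay":0,"az":0},{"claw":20,"tx":0,"ty":0,"tz":65,"ax":0,"ay":0,"az":0},{"claw":20,"tx":0,"ty":0,"tz":80,"ax":0,"ay":0,"az":0},{"claw":20,"tx":0,"ty":0,"tz":90,"ax":0,"ay":0,"az":0},{"claw":20,"tx":0,"ty":0,"tz":96,"ax":0,"ay":0,"az":0},{"claw":20,"tx":0,"ty":0,"tz":100,"ax":0,"ay":0,"az":0},{"claw":20,"tx":0,"ty":0,"tz":102,"ax":0,"ay":0,"az":0},{"claw":20,"tx":0,"ty":0,"tz":102,"ax":0,"ay":0,"az":0}])

```text
t: 33.15
ee_pos: [0.4876, -0.1479, 0.0616]
orientation: [0.0, 0.001, 1.0, -0.0]
contact_force: [0.3, -0.4, -0.3]
finger_gap: 0.281
```

>>> carry_out(moves=[{"claw":20,"tx":0,"ty":0,"tz":0.8,"ax":0,"ay":0,"az":0},{"claw":20,"tx":0,"ty":0,"tz":1.2,"ax":0,"ay":0,"az":0},{"claw":20,"tx":0,"ty":0,"tz":1.2,"ax":0,"ay":0,"az":0}])

```text
t: 33.52
ee_pos: [0.4877, -0.1479, 0.0615]
orientation: [0.0, 0.001, 1.0, 0.0]
contact_force: [-4.1, 1.0, 15.7]
finger_gap: 0.277
```

Firm stop at the home height. Release and rise.

>>> carry_out(moves=[{"claw":20,"tx":0,"ty":0,"tz":-1.2,"ax":0,"ay":0,"az":0},{"claw":42,"tx":0,"ty":0,"tz":-1.2,"ax":0,"ay":0,"az":0},{"claw":42,"tx":0,"ty":0,"tz":-1.2,"ax":0,"ay":0,"az":0},{"claw":42,"tx":0,"ty":0,"tz":-15,"ax":0,"ay":0,"az":0},{"claw":42,"tx":0,"ty":0,"tz":-60,"ax":0,"ay":0,"az":0},{"claw":60,"tx":0,"ty":0,"tz":-115,"ax":0,"ay":0,"az":0},{"claw":60,"tx":0,"ty":0,"tz":-140,"ax":0,"ay":0,"az":0},{"claw":60,"tx":0,"ty":0,"tz":-140,"ax":0,"ay":0,"az":0}])

```text
t: 34.52
ee_pos: [0.4888, -0.1482, 0.2028]
orientation: [0.003, 0.001, 1.0, -0.0]
contact_force: [0.3, -0.8, -0.4]
finger_gap: 0.702
```

```bash
python3 -c "
from h import *
p=look(['small_lid'],'b22',0);fit('small_lid',p,.037)
u=proj(p,C(.032,.037)+[.4877,-.148,0]);print('expected',u.min(0),u.max(0))
for n in ('scene','top'):
  p=env.read_camera(n);cv2.imwrite(f'pics/b22{n}.png',cv2.resize(p['image'][90:290,60:420],None,fx=2.2,fy=2.2))
  for m in ('water_bottle','shelter','timer'): print(n,m,[np.round(a['bbox'],1) for a in env.trace(m,p)[:1]])
plan(0,0,0)"
```

```text
small_lid spot 0.62 [251.1 169.7] [ 0.4985 -0.1486  0.    ]
small_lid spot 0.61 [248.2 160.3] [ 0.4886 -0.1515  0.    ]
  mask 0.76 [217.6 133.1 287.  200.7]
small_lid fit [ 0.4867 -0.1477  0.1717] iou 0.917 conf 0.76
expected [216.47270283 133.72176082] [286.74315098 201.7864289 ]
scene water_bottle [array([ 78.1, 209. , 121.6, 258. ])]
scene shelter [array([120.6, 166.8, 170.3, 205.2])]
scene timer []
top water_bottle [array([395.2, 165.7, 414. , 192.4])]
top shelter []
top timer [array([277. , 137.6, 304.5, 158.8])]
t 35.12 at [ 0.4872 -0.1477  0.1998] shift [487.2 147.2 200.1] turn [ 0.  -0.  -0.1] F [0.3 0.1 0.6] gap 59.7
```

View pics/b22.png

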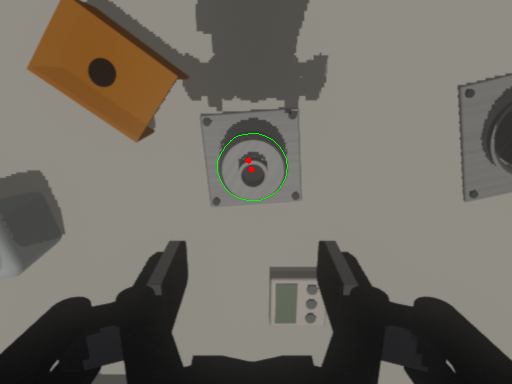

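View pics/b22scene.png

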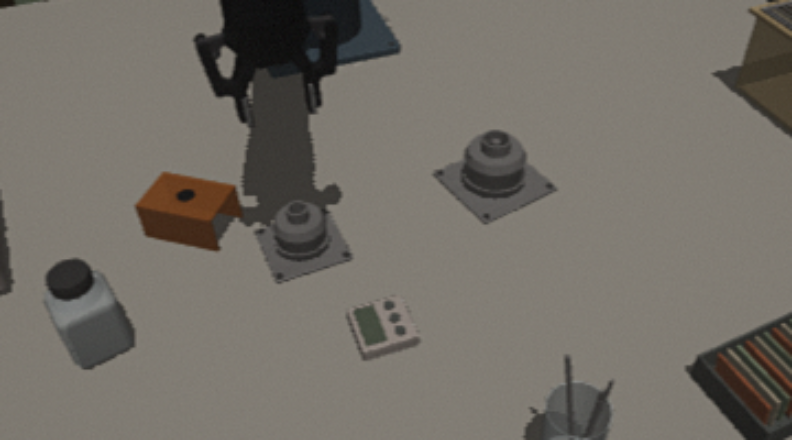

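Both feeders stand complete and level: the small one at (300,230), the big one at (495,165) in the crop. The shelter, bottle and timer are where they were, and the gripper is clear. I'm handing it in.

```bash
python3 -c "
from h import *
print(env.finish_job())"
```

```text
the job is handed in; nothing more can be done
None
```

I built both feeders in their stands in the order you asked: big jar, follower and big lid, then small jar and small lid. I handed the job in at about 35 s of the 136 s allowed.

**Seating:**
- Every part reached its home height as measured at the gripper.
- The small jar and both lids came to a firm stop at 11 to 19 N.
- The big jar showed only about 3 N.
- The follower showed no contact force before I lowered it 1 mm more and released it. I judged it by the camera: its stem top appeared exactly where it should be when home.

**Position:** After release, wrist-camera fits put the big jar and both lids within about 1 mm of where they should be. The small jar also sat on its stand's axis.

**Bystanders:** The final scene picture shows the bottle, shelter and timer standing where they were. The networks missed the timer in that scene picture and the shelter in the top one. Each showed up in the other view with its outline unchanged to within about 2 to 3 pixels. The bottle's outline matched in the scene view; in the top view it came out narrower than at the start.

**Other:** My first move call was refused because it left out some required keys; nothing moved.

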